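Sort washed scrubbing brushes into the colour-coded tubs

TASK

Put the washed-up scrubbing brushes away by colour: the red brush in the red tub and both blue brushes in the blue tub, each standing bristles down, flat on the floor of its tub. The yellow brush has no tub, so leave it where it is on the tray, and do not shift or tip the mugs, bowl, bottle and jug.

Things in the scene. Friction and masses are not known exactly. Their poses are not given: they have to be found in the camera images.
- brush_red: Red scrubbing brush: bristle pad at z 0-26, block 120 (x) x 50 (y) at z 24-40, over it a level handle bar along x, 108 long, 24 wide (y), at z 68-84, on posts at x = +-43, open beneath; 170 g. Starts bristles down on the tray, any yaw. Origin: centre of the bristles' underside; z up; both ends alike.
- brush_blue_a: Blue scrubbing brush: bristle pad at z 0-26, block 120 (x) x 50 (y) at z 24-40, over it a level handle bar along x, 108 long, 24 wide (y), at z 68-84, on posts at x = +-43, open beneath; 170 g. Starts bristles down on the tray, any yaw. Origin: centre of the bristles' underside; z up; both ends alike.
- brush_blue_b: Blue (second one) scrubbing brush: bristle pad at z 0-26, block 120 (x) x 50 (y) at z 24-40, over it a level handle bar along x, 108 long, 24 wide (y), at z 68-84, on posts at x = +-43, open beneath; 170 g. Starts bristles down on the tray, any yaw. Origin: centre of the bristles' underside; z up; both ends alike.
- brush_yellow: Yellow scrubbing brush: bristle pad at z 0-26, block 120 (x) x 50 (y) at z 24-40, over it a level handle bar along x, 108 long, 24 wide (y), at z 68-84, on posts at x = +-43, open beneath; 170 g. Starts bristles down on the tray, any yaw. Origin: centre of the bristles' underside; z up; both ends alike. It has no tub.
- tub_red: Fixed open-topped red tub, 220 (x) x 170 (y) outside, 60 high, walls and floor 4 thick (inside 212 x 162), with 13 mm wide lips on the two x ends at rim height. Stands left or right of the tray. Origin: centre of the underside; x along its long side, z up.
- tub_blue: Fixed open-topped blue tub, 220 (x) x 170 (y) outside, 60 high, walls and floor 4 thick (inside 212 x 162), with 13 mm wide lips on the two x ends at rim height. Stands left or right of the tray. Origin: centre of the underside; x along its long side, z up.
- tray: Fixed dark steel tray, 300 (x) x 360 (y), rim 16 high, 4 thick, the brushes stand on its floor 4 above the table. Origin: centre of the underside, z up.
- mug_a: White mug, 80 across, 92 high, handle on its y side; bystander. Origin: centre of the underside, z up.
- mug_b: White mug, 80 across, 92 high, handle on its y side; bystander. Origin: centre of the underside, z up.
- mug_c: White mug, 80 across, 92 high, handle on its y side; bystander. Origin: centre of the underside, z up.
- bowl: White bowl standing upside down, 140 across, 75 high; bystander. Origin: centre of the underside, z up.
- soap: White washing-up bottle with green cap, 70 across, 200 high, beyond the tray; bystander. Origin: centre of the underside, z up.
- jug: Steel jug, 100 across, 130 high, handle on its y side; bystander. Origin: centre of the underside, z up.

How it is judged (in metres and radians):
At the end, for the whole second after the job is handed in: The red brush in the red tub and both blue brushes in the blue tub, each at rest bristles down on the tub's floor (underside within 12 mm of the floor, tilted under 10 degrees); the yellow brush upright within 40 mm of where it started (x of brush_red in the frame of tub_red between -0.1 and 0.1 m and y of brush_red in the frame of tub_red between -0.08 and 0.08 m and z of brush_red in the frame of tub_red between -0.004 and 0.016 m and angle between each of brush_red, brush_blue_a, brush_blue_b, brush_yellow's own z axis and vertical below 0.17 rad and linear speed of each of brush_red, brush_blue_a, brush_blue_b below 0.03 m/s and x of brush_blue_a in the frame of tub_blue between -0.1 and 0.1 m and y of brush_blue_a in the frame of tub_blue between -0.08 and 0.08 m and z of brush_blue_a in the frame of tub_blue between -0.004 and 0.016 m and x of brush_blue_b in the frame of tub_blue between -0.1 and 0.1 m and y of brush_blue_b in the frame of tub_blue between -0.08 and 0.08 m and z of brush_blue_b in the frame of tub_blue between -0.004 and 0.016 m and distance of brush_yellow from where it was at the start of the episode below 0.04 m); the robot touches nothing.
It fails at once if a mug, the bowl, the bottle or the jug shifted by more than 40 mm or tipped by more than 25 degrees (distance of any of mug_a, mug_b, mug_c, bowl, soap, jug from where it was at the start of the episode above 0.04 m or angle between any of mug_a, mug_b, mug_c, bowl, soap, jug's own z axis and vertical above 0.44 rad).
It fails at once if the yellow brush moved by more than 40 mm (distance of brush_yellow from where it was at the start of the episode above 0.04 m).
It also fails if it takes over 64 s, if anything falls off the work surface, if the arm or the gripper's body presses on something with over 40 N, if the wrist force passes 120 N, or if a joint passes its speed limit or range.

ROBOT

A 6-joint arm with a two-finger parallel gripper is mounted at the origin on the work surface. World frame = base frame: x ahead of the robot, y to its left, z up, the work surface at z = 0. Lengths are in mm, angles in rad, forces in N, time in s.
With the tool pointing down it reaches from about 350 to 1000 mm from the base axis. Payload 7.1 kg.
Tool frame: the origin (TCP) lies midway between the tips of the shut fingers; the grasp point (between the pads) lies 19 mm behind it; x points along the fingers, y is the direction in which the jaws open and shut, and the axes are right-handed (so a half turn about x gives the same grasp; the last joint's range is limited). The gripper opens to 85 mm and grips with 20 to 120 N. Pads are 22 mm wide; open, the fingers measure 114 mm over their backs; the gripper's body (76 mm by 85 mm) begins 54 mm behind the grasp point. The pads swing forward as they close: fully open they stand 13 mm farther back than shut.
Start: joints at [1.123, 0.423, 1.63, -0, 1.089, -0.019], TCP at [259.83, 568.413, 231.319] pointing down, gripper open.
Joint ranges: [-3, 3], [-0.9, 2.11], [0.09, 2.58], [-1.31, 4.45], [0.11, 2.69], [-2.54, 2.54]. Speed limits (rad/s): [2.39, 2.39, 3.01, 3.14, 3.14, 3.14].

INTERFACE

Orientations are given as a unit quaternion [w, x, y, z].
In Python, from rig import ctrl, read_camera, job_done, masks_of gives the robot as it stands.
- The arm moves only by the tool jog_arm, never from a script. Its argument "targets" is a list of rows, each a list of 7 numbers: the shift along the tool's x, y, z in cm, then the turn, a rotation vector about the tool's x, y, z in rad, then the closure, from -1 (fully open) to 1 (shut). A call has 1 to 20 rows; each row shifts and turns the commanded pose from where the row before left it, along the tool's axes as they then stand; what a row does not reach is not made up. A row lasts 1/10 s, in which the tool goes at most 50 mm and 8.59 degrees, less where a joint would pass 70% of its speed; a pose out of reach is approached as far as the arm can. A call is refused whole if a number of a shift passes 5 or a number of a turn 0.15, either way. A call with a gripper value outside its range is refused whole. The fingers move at their own pace and stop on an object; "newtons" is the grip in N (left out, the last holds). Time passes only in rows, so rows that do not move let the fingers close. It gives the time, the measured TCP pose, the force and the opening at its end, in the units of the state.
- ctrl.read_state(): the state, without advancing time (a new reading comes with each control period).
- read_camera(name): name is "scene" or "top"; returns a dict with "image" (400x640x3 uint8, red, green, blue), "z_map" (400x640 float32, mm along the optical axis (not along the pixel's ray), 0 where there is no reading), "K" (3x3 intrinsics, pixels), "distortion" ([k1, k2, p1, p2, k3] as OpenCV has them; the pictures are not rectified), "R" (3x3) and "t" (3): a world point X has camera coordinates R X + t. Camera axes: x right, y down, z forward; pixel columns grow to the right and rows downward; lengths in mm; the calibration is good to about 2 mm. A picture is of the moment at which its call begins.
- job_done(): hands the job in, once; it reports no verdict.
Trained networks look in the newest picture that a camera, given by its name, has taken for a name from the list of things; names that differ only in an ending like _2 or _b are one class to them, and where a whole thing is asked for, a point or a joint stands for the part that bears it (a point fixed in the world has none). Each returns a list of dicts, best first, with "p" (0 to 1); they miss things now and then, are a little off and sometimes report something else, mostly with a low value. They report only what shows in the picture. A call takes as long as a camera call.
- masks_of(camera, label): "mask" (400x640 bool, what is visible of it) and "at" ([column, row] in pixels, amid what is visible of it).
The state is a dict: "t": time; "joint_pos": joint angles; "qvel": joint speeds; "joint_efforts": joint torques, N m; "eef_pos": TCP position; "orientation": TCP orientation; "wrist_force": force on the tool from outside, world axes, zero at the start; "moment": the same for the moment, N m; "grip_width": finger opening in mm.
Only numpy, scipy, OpenCV 4.12 (cv2) and the standard library are available. Lean on these libraries where they do the work, as an engineer would, in place of code of your own. Each camera call takes 0.05 s, during which the arm holds its last target.

## Working session

There is one attempt and no reset: what is moved stays moved. The work goes in short steps, Python scripts to look and compute and a tool call to move; the robot and the scene stay as the last step left them, time stands still between calls to the robot, and variables do not carry over. Pictures are saved under pics/ and viewed, and the job is handed in when it is done.

Besides the shell and the picture viewer there is one more tool, called after "Emit:" as a command line: name --pt "numbers of a row" for each row, then --argument value for the rest. jog_arm: Moves the arm, as the interface text tells. Its arguments: {"type":"object","properties":{"targets":{"type":"array"},"newtons":{"type":"number"}},"required":["targets"]}

```bash
mkdir -p pics; cat > h.py <<'E'
import numpy as np,cv2
from rig import ctrl, read_camera, job_done, masks_of
def save(c,n): cv2.imwrite('pics/'+n,cv2.cvtColor(c['image'],cv2.COLOR_RGB2BGR))
def world(c):
    h,w=c['z_map'].shape
    u,v=np.meshgrid(np.arange(w),np.arange(h))
    p=cv2.undistortPoints(np.stack([u,v],-1).reshape(-1,1,2).astype(np.float64),np.array(c['K']),np.array(c['distortion'])).reshape(h,w,2)
    z=c['z_map'].astype(float)
    P=np.dstack([p*z[...,None],z])
    W=(P-np.array(c['t']))@np.array(c['R'])
    W[z<=0]=np.nan
    return W
E
python3 - <<'E'
from h import *
for n in ['scene','top']:
    c=read_camera(n);save(c,n+'0.png');print(n,np.round(c['R'],3).tolist(),np.round(c['t']))
    np.savez(n+'0.npz',W=world(c),im=c['image'])
s=ctrl.read_state();print({k:np.round(v,3) for k,v in s.items()})
E
```

```text
scene [[0.72, 0.694, -0.001], [0.487, -0.506, -0.712], [-0.495, 0.512, -0.702]] [-392. -217. 1578.]
top [[-0.024, -1.0, -0.012], [-0.997, 0.025, -0.078], [0.078, 0.01, -0.997]] [  26.  541. 1103.]
{'t': np.float64(0.1), 'joint_pos': array([ 1.123,  0.424,  1.631,  0.   ,  1.089, -0.019]), 'qvel': array([-0.001, -0.001, -0.001, -0.001,  0.   ,  0.001]), 'joint_efforts': array([ 0.0000e+00, -5.5842e+01, -2.8245e+01, -0.0000e+00,  3.0000e-03,
        0.0000e+00]), 'eef_pos': array([259.615, 567.978, 230.627]), 'orientation': array([ 0.691,  0.15 ,  0.691, -0.151]), 'wrist_force': array([ 0.736, -0.197,  0.775]), 'moment': array([ 0.012,  0.008, -0.01 ]), 'grip_width': np.float64(84.978)}
```

View pics/scene0.png

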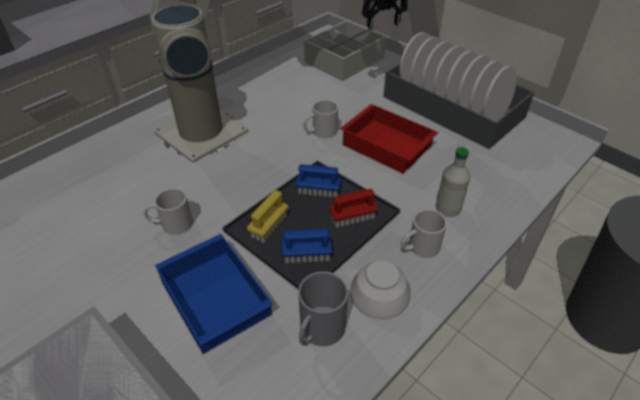

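View pics/top0.png

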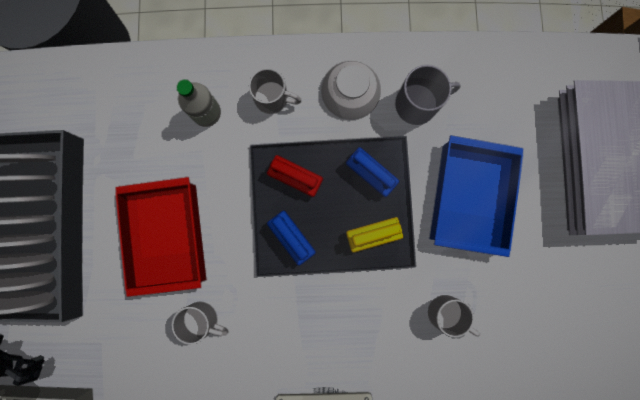

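```bash
cat > meas.py <<'E'
from h import *
def meas(W,im,lo=78,hi=98):
    hsv=cv2.cvtColor(im,cv2.COLOR_RGB2HSV)
    H,S,V=[hsv[...,i].astype(int) for i in range(3)]
    out=[]
    for nm,m in {'red':((H<8)|(H>172)),'blue':(abs(H-113)<12),'yellow':(abs(H-26)<8)}.items():
        m=m&(S>110)&(V>40)
        z=np.nan_to_num(W[...,2],nan=-999)
        for part,mm in {'bar':m&(z>lo)&(z<hi),'tub':m&(z>50)&(z<70)}.items():
            n,l,st,_=cv2.connectedComponentsWithStats(mm.astype(np.uint8))
            for i in range(1,n):
                if st[i,4]<(60 if part=='bar' else 120): continue
                q=W[l==i]
                r=cv2.minAreaRect(q[:,:2].astype(np.float32))
                b=cv2.boxPoints(r); e0=b[1]-b[0]; e1=b[2]-b[1]
                e=e0 if np.hypot(*e0)>np.hypot(*e1) else e1
                yaw=np.degrees(np.arctan2(e[1],e[0]))%180
                print(nm,part,st[i,4],'px',np.round(st[i,:4]),'c',np.round(r[0],1),'size',np.round(r[1],1),'yaw',round(yaw,1),'z',np.round(np.percentile(q[:,2],[5,50,95]),1),'mean',np.round(q[:,:2].mean(0),1))
E
python3 - <<'E'
from meas import *
for n in ['top','scene']:
    d=np.load(n+'0.npz');print(n);meas(d['W'],d['im'])
d=np.load('top0.npz');W=d['W'];
for (u,v) in [(330,330),(330,205),(160,240),(478,200),(320,150),(270,90),(350,80),(425,90),(200,105),(186,88),(191,325),(455,315)]: print((u,v),np.round(W[v,u]))
z=np.nan_to_num(W[...,2])
im=d['im'];hsv=cv2.cvtColor(im,cv2.COLOR_RGB2HSV)
m=((z>25)&(hsv[...,1]<110)).astype(np.uint8)
n,l,st,_=cv2.connectedComponentsWithStats(m)
for i in range(1,n):
    if st[i,4]>150:
        q=W[l==i]; print('obst',st[i],'min',np.round(q.min(0)),'max',np.round(q.max(0)))
E
```

```text
top
red bar 552 px [270 158  47  30] c [600.1  52.7] size [108.2  24.1] yaw 62.3 z [82.5 86.9 90.4] mean [599.5  52.4]
red tub 1732 px [116 177  86 120] c [470.3 357.5] size [245.3 172. ] yaw 5.9 z [52.5 59.4 62.8] mean [467.5 357.5]
blue bar 564 px [353 150  43  38] c [ 604.7 -121.2] size [108.1  24.9] yaw 48.0 z [81.7 87.2 90.9] mean [ 603.9 -120.6]
blue bar 568 px [271 215  37  45] c [462.4  63.3] size [107.9  24. ] yaw 35.8 z [82.5 87.  90.9] mean [462.4  63.1]
blue tub 1725 px [434 136  89 121] c [ 542.8 -354.7] size [172.9 245.9] yaw 169.0 z [53.3 59.4 63.1] mean [ 542.3 -353.7]
yellow bar 571 px [352 223  50  23] c [ 464.9 -121.4] size [ 24.1 108. ] yaw 104.0 z [82.7 87.2 90.8] mean [ 464.8 -121. ]
scene
red bar 330 px [334 189  40  16] c [600.3  50.9] size [102.4  29.4] yaw 61.3 z [80.  86.6 90.8] mean [602.9  47.6]
red tub 822 px [341 105  96  56] c [473.8 355.6] size [243.8 175.9] yaw 5.8 z [51.  58.2 62.7] mean [479.9 346.1]
blue bar 267 px [299 165  39  11] c [465.   63.9] size [104.  26.] yaw 33.9 z [79.  86.7 90.7] mean [467.8  60.8]
blue bar 423 px [284 229  46  11] c 
[... 1193 characters left out ...]
98.]
obst [  0 175  55   6 270] min [588. 583.  27.] max [611. 698. 198.]
obst [  0 196  55   6 215] min [545. 583.  29.] max [571. 741. 196.]
obst [  0 215  55   9 373] min [500. 583.  26.] max [526. 738. 197.]
obst [  0 234  54  13 516] min [454. 583.  26.] max [482. 739. 198.]
obst [  0 253  54  16 664] min [410. 583.  25.] max [437. 745. 196.]
obst [  0 272  55  20 799] min [364. 583.  26.] max [393. 742. 198.]
obst [430 296  50  42 885] min [ 237. -340.   25.] max [ 323. -242.   97.]
obst [172 303  56  42 929] min [242. 206.  25.] max [322. 316.  97.]
obst [  0 350  45  36 833] min [217. 495. 245.] max [272. 568. 366.]
obst [  0 388  89  12 887] min [101. 537.  25.] max [122. 761.  95.]
```

Picture: in the top view, red brush at px (295,175), blues at (372,170) and (291,237), yellow at (375,235). The red tub is on the left at (160,237) and the blue on the right at (478,196). Measured bar heights and sizes match the data, and both cameras agree to about 3 mm.

```bash
cat > go.py <<'E'
import sys
from h import *
from scipy.spatial.transform import Rotation as Ro
s=ctrl.read_state();p=s['eef_pos'];q=s['orientation']
R=Ro.from_quat([q[1],q[2],q[3],q[0]]).as_matrix()
a=np.degrees(np.arctan2(R[1,1],R[0,1]))
print('t',round(float(s['t']),2),'p',np.round(p,1),'jaw yaw',round(a,1),'tilt',np.round(R[:,0],3),'w',round(float(s['grip_width']),1),'F',np.round(s['wrist_force'],1),'j1,j6',np.round(np.degrees(s['joint_pos'])[[0,5]]))
if len(sys.argv)>1:
    x,y,z,ya=map(float,sys.argv[1:])
    d=np.array([x,y,z])-p
    dy=(ya-a+180)%360-180
    c=np.radians(ya);Rn=np.array([[0,0,-1],[np.cos(c),np.sin(c),0],[np.sin(c),-np.cos(c),0]])
    print('turn about x rad',round(-np.radians(dy),3),'then shift cm',np.round(Rn@d/10,2),'| shift w/o turn',np.round(R.T@d/10,2))
E
python3 go.py 600 52.5 150 -28
```

```text
t 0.1 p [259.6 568.  230.6] jaw yaw 65.4 tilt [-0.001 -0.001 -1.   ] w 85.0 F [ 0.7 -0.2  0.8] j1,j6 [64. -1.]
turn about x rad 1.631 then shift cm [ 8.06 54.25 29.53] | shift w/o turn [  8.11 -32.72  52.39]
```

Emit:
jog_arm --pt "0 0 0 0.148 0 0 -1" --pt "0 0 0 0.148 0 0 -1" --pt "0 0 0 0.148 0 0 -1" --pt "0 0 0 0.148 0 0 -1" --pt "0 0 0 0.148 0 0 -1" --pt "0 0 0 0.148 0 0 -1" --pt "0 0 0 0.148 0 0 -1" --pt "0 0 0 0.148 0 0 -1" --pt "0 0 0 0.148 0 0 -1" --pt "0 0 0 0.148 0 0 -1" --pt "0 0 0 0.148 0 0 -1" --pt "0 0 0 0 0 0 -1"

```text
t: 1.3
eef_pos: [259.7, 568.2, 230.9]
orientation: [-0.365, -0.606, -0.364, 0.606]
wrist_force: [0.5, 0.3, -0.4]
grip_width: 85.6
```

```bash
python3 go.py 600 52.5 150 -28
```

```text
t 1.3 p [259.7 568.2 230.9] jaw yaw -27.9 tilt [-0.    -0.001 -1.   ] w 85.6 F [ 0.5  0.3 -0.4] j1,j6 [64. 92.]
turn about x rad 0.001 then shift cm [ 8.09 54.26 29.55] | shift w/o turn [ 8.12 54.22 29.62]
```

Emit:
jog_arm --pt "0 3.39 1.85 0 0 0 -1" --pt "0 3.39 1.85 0 0 0 -1" --pt "0 3.39 1.85 0 0 0 -1" --pt "0 3.39 1.85 0 0 0 -1" --pt "0 3.39 1.85 0 0 0 -1" --pt "0 3.39 1.85 0 0 0 -1" --pt "0 3.39 1.85 0 0 0 -1" --pt "0 3.39 1.85 0 0 0 -1" --pt "0 3.39 1.85 0 0 0 -1" --pt "0 3.39 1.85 0 0 0 -1" --pt "0 3.39 1.85 0 0 0 -1" --pt "0 3.39 1.85 0 0 0 -1" --pt "0 3.39 1.85 0 0 0 -1" --pt "0 3.39 1.85 0 0 0 -1" --pt "0 3.39 1.85 0 0 0 -1" --pt "0 3.39 1.85 0 0 0 -1" --pt "2.5 0 0 0 0 0 -1" --pt "2.5 0 0 0 0 0 -1" --pt "3 0 0 0 0 0 -1" --pt "0 0 0 0 0 0 -1"

```text
t: 3.3
eef_pos: [598.2, 52.9, 147.4]
orientation: [-0.365, -0.603, -0.367, 0.607]
wrist_force: [0.2, -0.3, 0.4]
grip_width: 85.5
```

```bash
python3 go.py 600 52.5 62 -28
```

```text
t 3.3 p [598.2  52.9 147.4] jaw yaw -27.7 tilt [-0.008 -0.001 -1.   ] w 85.5 F [ 0.2 -0.3  0.4] j1,j6 [ 4. 32.]
turn about x rad 0.006 then shift cm [ 8.54  0.18 -0.05] | shift w/o turn [ 8.54  0.24 -0.08]
```

Emit:
jog_arm --pt "2.5 0 0 0 0 0 -1" --pt "2.5 0 0 0 0 0 -1" --pt "2 0 0 0 0 0 -1" --pt "1.5 0 0 0 0 0 -1" --pt "0 0 0 0 0 0 -1" --pt "0 0 0 0 0 0 1" --pt "0 0 0 0 0 0 1" --pt "0 0 0 0 0 0 1" --pt "0 0 0 0 0 0 1" --pt "0 0 0 0 0 0 1" --pt "0 0 0 0 0 0 1" --pt "0 0 0 0 0 0 1" --newtons 40

```text
t: 4.5
eef_pos: [601.6, 53.4, 67.2]
orientation: [0.365, 0.606, 0.365, -0.605]
wrist_force: [-1.6, 1.1, 5.1]
grip_width: 23.0
```

```bash
python3 go.py 471 357 180 -28
```

```text
t 4.5 p [601.6  53.4  67.2] jaw yaw -27.8 tilt [ 0.001  0.    -1.   ] w 23.0 F [-1.6  1.1  5.1] j1,j6 [ 4. 32.]
turn about x rad 0.003 then shift cm [-11.28 -25.78 -20.68] | shift w/o turn [-11.29 -25.71 -20.76]
```

Emit:
jog_arm --pt "-2 0 0 0 0 0 1" --pt "-3 0 0 0 0 0 1" --pt "-3.5 0 0 0 0 0 1" --pt "-3 0 0 0 0 0 1" --pt "0 0 0 0 0 0 1" --pt "0 0 0 0 0 0 1"

```text
t: 5.1
eef_pos: [601.0, 53.3, 181.4]
orientation: [0.365, 0.606, 0.365, -0.605]
wrist_force: [-0.1, -0.6, -2.4]
grip_width: 23.2
```

```bash
python3 go.py 471 357 180 -28; python3 - <<'E'
from h import *
c=read_camera('scene');save(c,'s1.png')
E
```

```text
t 5.1 p [601.   53.3 181.4] jaw yaw -27.8 tilt [ 0.001  0.    -1.   ] w 23.2 F [-0.1 -0.6 -2.4] j1,j6 [ 4. 32.]
turn about x rad 0.003 then shift cm [  0.14 -25.74 -20.71] | shift w/o turn [  0.14 -25.68 -20.78]
```

View pics/s1.png

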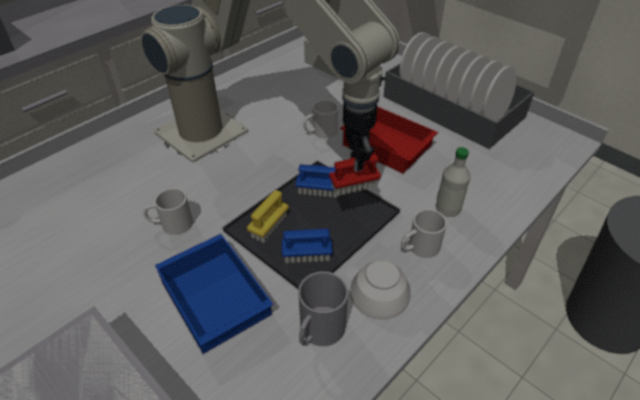

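The red brush hangs level at px (355,175).

Emit:
jog_arm --pt "0 -1.5 -1.2 0 0 0 1" --pt "0 -2.6 -2.1 0 0 0 1" --pt "0 -2.6 -2.1 0 0 0 1" --pt "0 -2.6 -2.1 0 0 0 1" --pt "0 -2.6 -2.1 0 0 0 1" --pt "0 -2.6 -2.1 0 0 0 1" --pt "0 -2.6 -2.1 0 0 0 1" --pt "0 -2.6 -2.1 0 0 0 1" --pt "0 -2.6 -2.1 0 0 0 1" --pt "0 -2.6 -2.1 0 0 0 1" --pt "0 -1.5 -1.2 0 0 0 1" --pt "0 0 0 0 0 0 1" --pt "0 0 0 0 0 0 1"

```text
t: 6.45
eef_pos: [466.2, 364.4, 179.5]
orientation: [-0.366, -0.604, -0.365, 0.607]
wrist_force: [0.1, -0.2, -1.6]
grip_width: 23.4
```

```bash
python3 go.py 471 357 69 -28
```

```text
t 6.45 p [466.2 364.4 179.5] jaw yaw -27.8 tilt [-0.002 -0.002 -1.   ] w 23.4 F [ 0.1 -0.2 -1.6] j1,j6 [37. 65.]
turn about x rad 0.004 then shift cm [11.05  0.77  0.43] | shift w/o turn [11.05  0.78  0.4 ]
```

Emit:
jog_arm --pt "1 0.8 0.4 0 0 0 1" --pt "2.5 0 0 0 0 0 1" --pt "2.5 0 0 0 0 0 1" --pt "2.5 0 0 0 0 0 1" --pt "1.5 0 0 0 0 0 1" --pt "0.6 0 0 0 0 0 1" --pt "0.5 0 0 0 0 0 1" --pt "0 0 0 0 0 0 1" --pt "0 0 0 0 0 0 1"

```text
t: 7.35
eef_pos: [473.0, 358.0, 71.1]
orientation: [0.365, 0.606, 0.365, -0.605]
wrist_force: [-0.2, 0.1, -1.5]
grip_width: 23.2
```

```bash
python3 go.py 471 357 69 -28
```

```text
t 7.35 p [473.  358.   71.1] jaw yaw -27.8 tilt [ 0.001  0.001 -1.   ] w 23.2 F [-0.2  0.1 -1.5] j1,j6 [36. 64.]
turn about x rad 0.003 then shift cm [ 0.21 -0.13  0.18] | shift w/o turn [ 0.21 -0.13  0.18]
```

Lower another 3 mm, then open and rise.

Emit:
jog_arm --pt "0.3 0 0 0 0 0 1" --pt "0 0 0 0 0 0 1" --pt "0 0 0 0 0 0 -1" --pt "0 0 0 0 0 0 -1" --pt "0 0 0 0 0 0 -1" --pt "0 0 0 0 0 0 -1" --pt "0 0 0 0 0 0 -1" --pt "0 0 0 0 0 0 -1" --pt "-2 0 0 0 0 0 -1" --pt "-3 0 0 0 0 0 -1" --pt "-3 0 0 0 0 0 -1" --pt "-3 0 0 0 0 0 -1" --pt "0 0 0 0 0 0 -1"

```text
t: 8.65
eef_pos: [474.6, 359.3, 181.7]
orientation: [0.365, 0.608, 0.365, -0.603]
wrist_force: [0.7, -0.4, -0.3]
grip_width: 85.4
```

```bash
python3 go.py 462.5 63 150 -54.5
```

```text
t 8.65 p [474.6 359.3 181.7] jaw yaw -27.8 tilt [ 0.006  0.004 -1.   ] w 85.4 F [ 0.7 -0.4 -0.3] j1,j6 [36. 64.]
turn about x rad 0.465 then shift cm [ 3.17 23.42 18.19] | shift w/o turn [ 3.03 12.76 26.79]
```

Emit:
jog_arm --pt "0 0 0 0.12 0 0 -1" --pt "0 0 0 0.12 0 0 -1" --pt "0 0 0 0.12 0 0 -1" --pt "0 0 0 0.1 0 0 -1" --pt "0 2.9 2.27 0 0 0 -1" --pt "0 2.9 2.27 0 0 0 -1" --pt "0 2.9 2.27 0 0 0 -1" --pt "0 2.9 2.27 0 0 0 -1" --pt "0 2.9 2.27 0 0 0 -1" --pt "0 2.9 2.27 0 0 0 -1" --pt "0 2.9 2.27 0 0 0 -1" --pt "0 2.9 2.27 0 0 0 -1" --pt "3 0 0 0 0 0 -1" --pt "0 0 0 0 0 0 -1" --pt "0 0 0 0 0 0 -1"

```text
t: 10.15
eef_pos: [460.2, 63.4, 146.9]
orientation: [-0.217, -0.672, -0.217, 0.674]
wrist_force: [1.1, 0.4, -0.3]
grip_width: 85.5
```

```bash
python3 go.py 462.5 63 64 -54.5; python3 - <<'E'
from meas import *
for n in ['top','scene']:
    c=read_camera(n);save(c,n+'2.png');print(n);meas(world(c),c['image'])
E
```

```text
t 10.15 p [460.2  63.4 146.9] jaw yaw -54.2 tilt [-0.002 -0.    -1.   ] w 85.5 F [ 1.1  0.4 -0.3] j1,j6 [ 6. 61.]
turn about x rad 0.005 then shift cm [ 8.29  0.16 -0.16] | shift w/o turn [ 8.29  0.17 -0.18]
top
red bar 558 px [131 222  47  30] c [469.9 354.9] size [108.1  25.1] yaw 62.7 z [82.2 86.8 90.5] mean [469.9 354. ]
red tub 1727 px [116 177  85 120] c [470.3 357.8] size [245.5 172.9] yaw 5.9 z [52.4 59.3 62.9] mean [467.  357.9]
blue bar 566 px [353 150  43  38] c [ 604.6 -121.1] size [108.1  24.8] yaw 47.8 z [82.3 87.2 90.5] mean [ 603.7 -120.7]
blue tub 1729 px [433 136  90 121] c [ 543.2 -354.6] size [172.7 247. ] yaw 168.9 z [52.8 59.4 63. ] mean [ 542.9 -353.4]
yellow bar 569 px [352 223  50  23] c [ 464.9 -121.5] size [ 24.1 108.6] yaw 104.0 z [82.5 87.1 90.4] mean [ 464.8 -120.9]
scene
red bar 225 px [371 118  36  12] c [472.  355.5] size [108.9  28.1] yaw 60.8 z [79.9 86.7 90.6] mean [473.  350.6]
red tub 809 px [341 105  96  56] c [473.1 355.7] size [244.6 179.1] yaw 5.8 z [51.2 58.1 62.9] mean [479.8 345.4]
blue bar 274 px [299 165  39  10] c [465.6  62.9] size [103.   26.7] yaw 35.8 z [79.3 86.5 90.6] mean [467.7  60.8]
blue bar 421 px [284 229  46  11] c [ 607.  -120.6] size [105.9  26.6] yaw 48.9 z [80.1 86.9 90.2] mean [ 608.  -122.6]
blue tub 1525 px [156 235 117 110] c [ 544.4 -354.5] size [171.6 248.8] yaw 168.9 z [52.3 59.4 62.4] mean [ 558.7 -358.1]
yellow bar 342 px [252 190  30  31] c [ 467.6 -121.4] size [ 24.9 108.6] yaw 104.4 z [79.9 87.2 90.9] mean [ 470.4 -124.2]
```

View pics/top2.png

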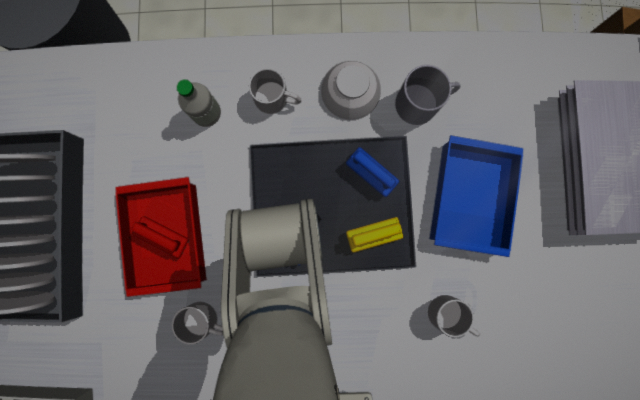

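The red brush lies flat in the red tub at px (160,236), with its bar top at z 87 as it should be. Next is blue A.

Emit:
jog_arm --pt "2.5 0 0 0 0 0 -1" --pt "2.5 0 0 0 0 0 -1" --pt "2 0 0 0 0 0 -1" --pt "1.2 0 0 0 0 0 -1" --pt "0 0 0 0 0 0 -1" --pt "0 0 0 0 0 0 1" --pt "0 0 0 0 0 0 1" --pt "0 0 0 0 0 0 1" --pt "0 0 0 0 0 0 1" --pt "0 0 0 0 0 0 1" --pt "0 0 0 0 0 0 1" --pt "0 0 0 0 0 0 1"

```text
t: 11.45
eef_pos: [461.4, 63.2, 66.0]
orientation: [0.217, 0.673, 0.217, -0.672]
wrist_force: [0.4, -1.2, 5.9]
grip_width: 23.4
```

```bash
python3 go.py
```

```text
t 11.45 p [461.4  63.2  66. ] jaw yaw -54.2 tilt [ 0.001  0.    -1.   ] w 23.4 F [ 0.4 -1.2  5.9] j1,j6 [ 6. 61.]
```

Emit:
jog_arm --pt "-2 0 0 0 0 0 1" --pt "-3 0 0 0 0 0 1" --pt "-3.5 0 0 0 0 0 1" --pt "-3.5 0 0 0 0 0 1" --pt "-2 0 0 0 0 0 1" --pt "0 0 0 0 0 0 1" --pt "0 0 0 0 0 0 1"

```text
t: 12.15
eef_pos: [460.4, 63.2, 205.0]
orientation: [0.217, 0.673, 0.217, -0.673]
wrist_force: [-0.4, 0.5, -2.2]
grip_width: 23.3
```

```bash
python3 go.py 595 -364 205 -11
```

```text
t 12.15 p [460.4  63.2 205. ] jaw yaw -54.2 tilt [ 0.  0. -1.] w 23.3 F [-0.4  0.5 -2.2] j1,j6 [ 6. 61.]
turn about x rad -0.754 then shift cm [-0.   21.36 39.37] | shift w/o turn [-0.   42.53 14.07]
```

Emit:
jog_arm --pt "0 0 0 -0.125 0 0 1" --pt "0 0 0 -0.125 0 0 1" --pt "0 0 0 -0.125 0 0 1" --pt "0 0 0 -0.125 0 0 1" --pt "0 0 0 -0.125 0 0 1" --pt "0 0 0 -0.125 0 0 1" --pt "0 1 1.8 0 0 0 1" --pt "0 1.8 3.3 0 0 0 1" --pt "0 1.8 3.3 0 0 0 1" --pt "0 1.8 3.3 0 0 0 1" --pt "0 1.8 3.3 0 0 0 1" --pt "0 1.8 3.3 0 0 0 1" --pt "0 1.8 3.3 0 0 0 1" --pt "0 1.8 3.3 0 0 0 1" --pt "0 1.8 3.3 0 0 0 1" --pt "0 1.8 3.3 0 0 0 1" --pt "0 1.8 3.3 0 0 0 1" --pt "0 1.8 3.3 0 0 0 1" --pt "0 0.8 1.5 0 0 0 1" --pt "0 0 0 0 0 0 1"

```text
t: 14.15
eef_pos: [594.8, -369.0, 202.0]
orientation: [-0.447, -0.547, -0.449, 0.548]
wrist_force: [-0.2, 0.4, -2.2]
grip_width: 23.4
```

```bash
python3 go.py 595 -364 69 -11
```

```text
t 14.15 p [ 594.8 -369.   202. ] jaw yaw -11.4 tilt [-0.003  0.002 -1.   ] w 23.4 F [-0.2  0.4 -2.2] j1,j6 [-33. -21.]
turn about x rad -0.006 then shift cm [13.3  -0.07 -0.5 ] | shift w/o turn [13.3  -0.04 -0.48]
```

Emit:
jog_arm --pt "1.5 0 -0.5 0 0 0 1" --pt "3 0 0 0 0 0 1" --pt "3 0 0 0 0 0 1" --pt "2.5 0 0 0 0 0 1" --pt "2 0 0 0 0 0 1" --pt "0.8 0 0 0 0 0 1" --pt "0.4 0 0 0 0 0 1" --pt "0 0 0 0 0 0 1" --pt "0 0 0 0 0 0 1"

```text
t: 15.05
eef_pos: [597.2, -362.3, 74.3]
orientation: [0.449, 0.547, 0.448, -0.546]
wrist_force: [-0.1, -1.0, -1.7]
grip_width: 23.1
```

```bash
python3 go.py 595 -364 67 -11
```

```text
t 15.05 p [ 597.2 -362.3   74.3] jaw yaw -11.2 tilt [ 0.001 -0.001 -1.   ] w 23.1 F [-0.1 -1.  -1.7] j1,j6 [-32. -21.]
turn about x rad -0.004 then shift cm [ 0.73 -0.18  0.21] | shift w/o turn [ 0.73 -0.18  0.21]
```

Emit:
jog_arm --pt "0.4 0 0 0 0 0 1" --pt "0.3 0 0 0 0 0 1" --pt "0 0 0 0 0 0 1" --pt "0 0 0 0 0 0 -1" --pt "0 0 0 0 0 0 -1" --pt "0 0 0 0 0 0 -1" --pt "0 0 0 0 0 0 -1" --pt "0 0 0 0 0 0 -1" --pt "0 0 0 0 0 0 -1" --pt "-2 0 0 0 0 0 -1" --pt "-3 0 0 0 0 0 -1" --pt "-3 0 0 0 0 0 -1" --pt "-3 0 0 0 0 0 -1" --pt "0 0 0 0 0 0 -1"

```text
t: 16.45
eef_pos: [599.0, -363.8, 181.6]
orientation: [0.451, 0.547, 0.446, -0.546]
wrist_force: [0.4, -1.2, 0.5]
grip_width: 85.4
```

```bash
python3 go.py 605 -121 150 -42
```

```text
t 16.45 p [ 599.  -363.8  181.6] jaw yaw -11.2 tilt [ 0.007 -0.004 -1.   ] w 85.4 F [ 0.4 -1.2  0.5] j1,j6 [-32. -21.]
turn about x rad 0.537 then shift cm [  3.16 -15.8  -18.44] | shift w/o turn [  3.05  -4.17 -23.94]
```

Emit:
jog_arm --pt "0 0 0 0.134 0 0 -1" --pt "0 0 0 0.134 0 0 -1" --pt "0 0 0 0.134 0 0 -1" --pt "0 0 0 0.134 0 0 -1" --pt "0 -2.6 -3.05 0 0 0 -1" --pt "0 -2.6 -3.05 0 0 0 -1" --pt "0 -2.6 -3.05 0 0 0 -1" --pt "0 -2.6 -3.05 0 0 0 -1" --pt "0 -2.6 -3.05 0 0 0 -1" --pt "0 -2.6 -3.05 0 0 0 -1" --pt "3 0 0 0 0 0 -1" --pt "0 0 0 0 0 0 -1" --pt "0 0 0 0 0 0 -1" --pt "0 0 0 0 0 0 -1"

```text
t: 17.85
eef_pos: [603.2, -122.8, 146.9]
orientation: [0.288, 0.646, 0.287, -0.646]
wrist_force: [0.6, -0.6, -0.2]
grip_width: 85.6
```

```bash
python3 go.py 605 -121 64 -42; python3 - <<'E'
from meas import *
for n in ['top']:
    c=read_camera(n);save(c,n+'3.png');print(n);meas(world(c),c['image'])
E
```

```text
t 17.85 p [ 603.2 -122.8  146.9] jaw yaw -42.0 tilt [ 0.001 -0.    -1.   ] w 85.6 F [ 0.6 -0.6 -0.2] j1,j6 [-13.  29.]
turn about x rad -0.0 then shift cm [ 8.29  0.01 -0.25] | shift w/o turn [ 8.29  0.01 -0.25]
top
red bar 561 px [131 222  47  30] c [469.6 354.8] size [108.  25.] yaw 62.3 z [82.2 87.1 90.5] mean [469.8 353.8]
red tub 1723 px [116 177  85 120] c [470.2 357.6] size [245.6 172.7] yaw 5.9 z [52.8 59.4 62.9] mean [466.8 357.6]
blue bar 545 px [460 161  49  19] c [ 596.  -361.6] size [107.  25.] yaw 79.2 z [81.9 86.9 90.5] mean [ 595.3 -360.2]
blue tub 1213 px [456 137  67 120] c [ 541.3 -363.8] size [155.1 246.1] yaw 169.9 z [53.9 59.3 63. ] mean [ 549.  -386.7]
```

View pics/top3.png

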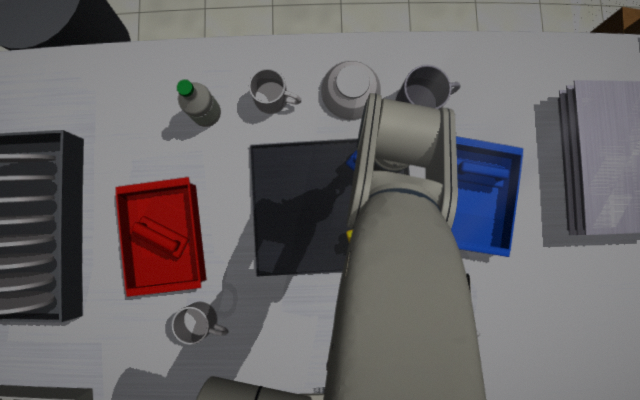

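Blue A is flat in the blue tub at px (483,172), yaw 79, with its bar top at z 87. Now blue B.

Emit:
jog_arm --pt "2.5 0 -0.2 0 0 0 -1" --pt "2.5 0 0 0 0 0 -1" --pt "2 0 0 0 0 0 -1" --pt "1.2 0 0 0 0 0 -1" --pt "0 0 0 0 0 0 -1" --pt "0 0 0 0 0 0 1" --pt "0 0 0 0 0 0 1" --pt "0 0 0 0 0 0 1" --pt "0 0 0 0 0 0 1" --pt "0 0 0 0 0 0 1" --pt "0 0 0 0 0 0 1" --pt "0 0 0 0 0 0 1"

```text
t: 19.1
eef_pos: [604.8, -120.6, 65.1]
orientation: [0.288, 0.646, 0.288, -0.645]
wrist_force: [-0.5, -1.3, 6.5]
grip_width: 23.3
```

```bash
python3 go.py
```

```text
t 19.1 p [ 604.8 -120.6   65.1] jaw yaw -41.9 tilt [ 0.001 -0.    -1.   ] w 23.3 F [-0.5 -1.3  6.5] j1,j6 [-12.  30.]
```

Emit:
jog_arm --pt "-2 0 0 0 0 0 1" --pt "-3 0 0 0 0 0 1" --pt "-3.5 0 0 0 0 0 1" --pt "-3.5 0 0 0 0 0 1" --pt "-2 0 0 0 0 0 1" --pt "0 0 0 0 0 0 1" --pt "0 0 0 0 0 0 1"

```text
t: 19.8
eef_pos: [603.6, -120.2, 203.6]
orientation: [-0.288, -0.646, -0.288, 0.646]
wrist_force: [0.1, 0.3, -2.3]
grip_width: 23.1
```

```bash
python3 go.py 491 -344 205 -11
```

```text
t 19.8 p [ 603.6 -120.2  203.6] jaw yaw -41.9 tilt [-0.001  0.    -1.   ] w 23.1 F [ 0.1  0.3 -2.3] j1,j6 [-12.  30.]
turn about x rad -0.54 then shift cm [-0.14 -6.78 24.12] | shift w/o turn [-0.14  6.58 24.17]
```

Emit:
jog_arm --pt "0 0 0 -0.135 0 0 1" --pt "0 0 0 -0.135 0 0 1" --pt "0 0 0 -0.135 0 0 1" --pt "0 0 0 -0.135 0 0 1" --pt "0 -0.8 3 0 0 0 1" --pt "0 -0.8 3 0 0 0 1" --pt "0 -0.8 3 0 0 0 1" --pt "0 -0.9 3 0 0 0 1" --pt "0 -0.9 3 0 0 0 1" --pt "0 -0.9 3 0 0 0 1" --pt "0 -0.9 3 0 0 0 1" --pt "0 -0.8 3 0 0 0 1" --pt "0 0 0 0 0 0 1" --pt "0 0 0 0 0 0 1" --pt "0 0 0 0 0 0 1"

```text
t: 21.3
eef_pos: [491.3, -341.9, 202.9]
orientation: [-0.449, -0.545, -0.451, 0.546]
wrist_force: [0.4, -0.2, -0.8]
grip_width: 23.1
```

```bash
python3 go.py 491 -346 67 -11
```

```text
t 21.3 p [ 491.3 -341.9  202.9] jaw yaw -11.0 tilt [-0.002  0.002 -1.   ] w 23.1 F [ 0.4 -0.2 -0.8] j1,j6 [-36. -25.]
turn about x rad 0.0 then shift cm [13.59  0.05  0.4 ] | shift w/o turn [13.59  0.08  0.42]
```

Emit:
jog_arm --pt "1.5 0 0.4 0 0 0 1" --pt "3 0 0 0 0 0 1" --pt "3 0 0 0 0 0 1" --pt "2.5 0 0 0 0 0 1" --pt "2 0 0 0 0 0 1" --pt "0.8 0 0 0 0 0 1" --pt "0.6 0 0 0 0 0 1" --pt "0 0 0 0 0 0 1" --pt "0 0 0 0 0 0 1"

```text
t: 22.2
eef_pos: [491.4, -347.2, 71.0]
orientation: [0.45, 0.546, 0.449, -0.545]
wrist_force: [0.1, 0.5, -1.2]
grip_width: 23.1
```

```bash
python3 go.py 491 -346 65.5 -11
```

```text
t 22.2 p [ 491.4 -347.2   71. ] jaw yaw -11.0 tilt [ 0.001 -0.001 -1.   ] w 23.1 F [ 0.1  0.5 -1.2] j1,j6 [-36. -25.]
turn about x rad 0.0 then shift cm [ 0.55 -0.06 -0.11] | shift w/o turn [ 0.55 -0.06 -0.11]
```

Lower, release, rise, then back away toward the base side at height so the camera can see.

Emit:
jog_arm --pt "0.3 0 0 0 0 0 1" --pt "0.2 0 0 0 0 0 1" --pt "0 0 0 0 0 0 1" --pt "0 0 0 0 0 0 -1" --pt "0 0 0 0 0 0 -1" --pt "0 0 0 0 0 0 -1" --pt "0 0 0 0 0 0 -1" --pt "0 0 0 0 0 0 -1" --pt "0 0 0 0 0 0 -1" --pt "-2 0 0 0 0 0 -1" --pt "-3 0 0 0 0 0 -1" --pt "-3 0 0 0 0 0 -1" --pt "-3 0 0 0 0 0 -1" --pt "-3 0 0 0 0 0 -1" --pt "0 0 -4 0 0 0 -1" --pt "0 0 -4 0 0 0 -1" --pt "0 0 -4 0 0 0 -1" --pt "0 0 -4 0 0 0 -1" --pt "0 0 -4 0 0 0 -1" --pt "0 0 -4 0 0 0 -1"

```text
t: 24.2
eef_pos: [536.7, -109.8, 205.5]
orientation: [0.45, 0.546, 0.45, -0.546]
wrist_force: [0.6, -0.1, 0.1]
grip_width: 84.7
```

Emit:
jog_arm --pt "0 0 -4 0 0 0 -1" --pt "0 0 -4 0 0 0 -1" --pt "0 0 -4 0 0 0 -1" --pt "0 0 -4 0 0 0 -1" --pt "0 0 0 0 0 0 -1" --pt "0 0 0 0 0 0 -1" --pt "0 0 0 0 0 0 -1"

```text
t: 24.9
eef_pos: [566.9, 45.0, 205.2]
orientation: [-0.45, -0.545, -0.45, 0.546]
wrist_force: [0.5, 0.4, 0.2]
grip_width: 85.2
```

```bash
python3 go.py; python3 - <<'E'
from meas import *
for n in ['top','scene']:
    c=read_camera(n);save(c,n+'4.png');print(n);meas(world(c),c['image'])
E
```

```text
t 24.9 p [566.9  45.  205.2] jaw yaw -11.0 tilt [-0. -0. -1.] w 85.2 F [0.5 0.4 0.2] j1,j6 [ 3. 14.]
top
red bar 549 px [131 222  46  30] c [469.5 354.5] size [108.3  25.1] yaw 62.5 z [82.4 87.2 90.6] mean [470.  354.4]
red tub 1703 px [116 177  85 120] c [470.4 357.8] size [245.2 172.6] yaw 5.9 z [53.  59.3 63. ] mean [466.8 357.6]
blue bar 544 px [460 161  49  19] c [ 596.4 -360.9] size [106.2  25.6] yaw 79.1 z [81.9 87.  90.3] mean [ 595.3 -360. ]
blue bar 555 px [456 210  50  19] c [ 490.5 -348.4] size [108.3  24.6] yaw 78.8 z [82.1 87.  90. ] mean [ 490.4 -346.5]
blue tub 1720 px [434 136  89 121] c [ 542.8 -354.5] size [172.3 246. ] yaw 168.9 z [53.1 59.5 63.3] mean [ 542.7 -353.8]
yellow bar 569 px [351 223  51  23] c [ 464.9 -121.3] size [ 24.1 108.2] yaw 103.9 z [83.  87.2 90.7] mean [ 464.8 -120.8]
scene
red bar 231 px [371 118  36  12] c [470.7 355.6] size [107.1  28.9] yaw 61.9 z [79.2 86.2 90.4] mean [472.9 350.9]
red tub 167 px [359 105  43  15] c [389.3 413. ] size [132.4  73.1] yaw 46.5 z [50.6 56.9 62.5] mean [381.3 406.8]
red tub 447 px [370 118  67  43] c [527.1 362.6] size [134.8 175.9] yaw 96.3 z [51.3 58.5 62.8] mean [556.5 350.6]
blue bar 496 px [174 249  48  28] c [ 492.  -346.8] size [109.2  26.3] yaw 79.9 z [79.7 86.8 90.5] mean [ 494.8 -349.8]
blue bar 558 px [198 279  49  32] c [ 598.7 -361.5] size [108.4  25.1] yaw 78.9 z [80.  86.8 89.7] mean [ 600.5 -363.4]
blue tub 1522 px [156 235 117 110] c [ 545.2 -354.7] size [171.4 248.9] yaw 168.8 z [52.5 59.5 62.4] mean [ 558.7 -358.5]
yellow bar 338 px [252 190  30  31] c [ 467.9 -120.2] size [ 25.  109.3] yaw 103.8 z [80.7 87.1 90.6] mean [ 470.1 -123.7]
```

View pics/top4.png

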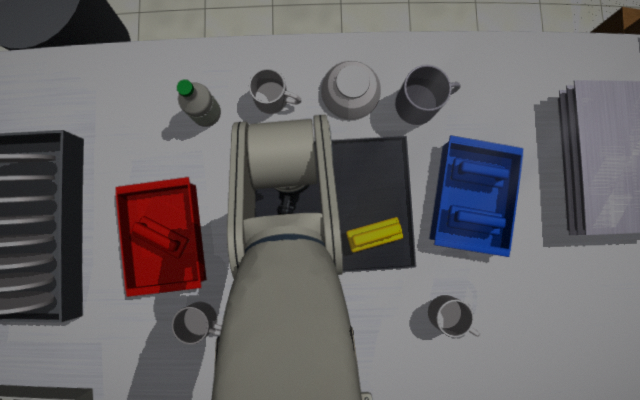

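View pics/scene4.png

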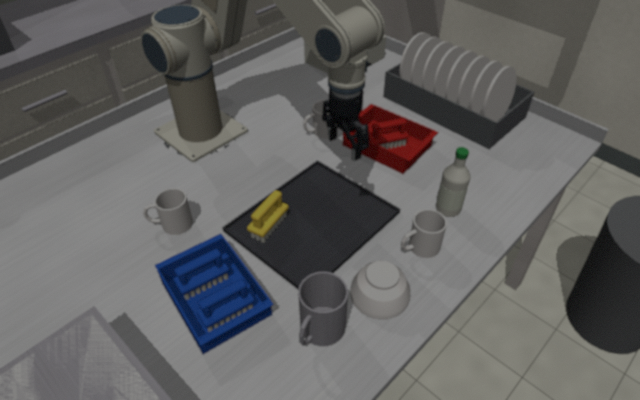

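All three brushes are flat in their tubs: red at px (160,236), blues at (480,172) and (477,219). Yellow at (375,235) and the bystanders are unchanged, and the arm is free in the air.

```bash
python3 -c "
from rig import job_done
print(job_done())"
```

```text
the job is handed in; nothing more can be done
None
```

I put the red brush in the red tub and both blue brushes in the blue tub, side by side, then handed the job in at about 25 s of the 64 s allowed.

- **Brushes in the tubs:** both cameras show all three bars level, with tops at about 87 mm. That is within about 1 mm of the 88 mm expected for a brush standing flat on the tub floor. They sit well inside the walls.
- **Yellow brush:** its measured position was unchanged within measurement noise.
- **Mugs, bowl, bottle and jug:** they look unmoved in the final pictures. I judged this by eye and did not measure them again.
- **Arm:** it ended clear of everything with the gripper empty. The wrist force readings I took stayed under about 7 N.

No check failed or disagreed beyond the 2–3 mm difference between the two cameras.

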